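# Dock the watch test chamber and tighten its cap to the first click

## Robot

A 6-joint arm with a two-finger parallel gripper is mounted at the origin on the work surface. World frame = base frame: x ahead of the robot, y to its left, z up, the work surface at z = 0. Lengths are in m, angles in degrees, forces in N, time in s.
With the tool pointing down it reaches from about 0.4 to 0.825 m from the base axis. Payload 7 kg.
Tool frame: the origin (TCP) lies midway between the tips of the shut fingers; the grasp point (between the pads) lies 19 mm behind it; z points along the fingers, y is the direction in which the jaws open and shut (so a half turn about z gives the same grasp; the last joint's range is limited). The gripper opens to 88 mm and grips with 3 to 60 N. Pads are 19 mm wide; open, the fingers measure 130 mm over their backs; the gripper's body (78 mm by 193 mm) begins 47 mm behind the grasp point.
Start: joints at [84.402, 20.546, 0.682, 0, -70.136, -16.507], TCP at [0.254, 0.625, 0.227] pointing down, gripper open.
Joint ranges: [-176.03, 176.03], [-82.01, 121.73], [-58.28, 71.71], [-173.87, 95.51], [-174.79, -0.11], [-173.66, 173.66]. Speed limits (degrees/s): [136.94, 136.94, 172.46, 180, 180, 180].

## Interface

Orientations are given as [roll, pitch, yaw] about the fixed x, y, z axes, in that order (R = Rz(yaw) Ry(pitch) Rx(roll)).
In Python, from plant import get_state, capture, close_job gives the robot as it stands.
- The arm moves only by the tool apply_moves, never from a script. Its argument "commands" is a list of rows, each an object with "grip": the opening, from 0 (shut) to 1 (fully open); "dp": the shift along the tool's x, y, z in mm, a list of three; "yaw": the turn about the tool's z in rad. A call has 1 to 12 rows; each row is the pose to reach, as a shift and turn from the pose commanded when the call began, along the tool's axes at that moment; what a row does not reach only later rows make up. A row lasts 1/8 s, in which the tool goes at most 62.5 mm and 10.7 degrees, less where a joint would pass 70% of its speed; a pose out of reach is approached as far as the arm can. A call with a gripper value outside its range is refused whole. The fingers move at their own pace and stop on an object; "newtons" is the grip in N (left out, the last holds). Time passes only in rows, so rows that repeat a pose let the fingers close. It gives the time, the measured TCP pose, the force and the opening at its end, in the units of the state.
- get_state(): the state, without advancing time (a new reading comes with each control period).
- capture(name): name is "side" or "top" or "wrist"; returns a dict with "color" (480x640x3 uint8, red, green, blue), "camera_matrix" (3x3 intrinsics, pixels), "xyz" and "rotation" of the camera in the world; the wrist camera has in their place "T_tool_cam" (4x4, takes a point from camera to tool coordinates, whose origin is the TCP and whose axes are the flange's). Camera axes: x right, y up, looking along -z (the intrinsics and any distortion apply to the point x, -y, -z); pixel columns grow to the right and rows downward; lengths in m; the calibration is good to about 2 mm. The wrist camera is an equidistant fisheye: a pixel r from the principal point sees the ray r / f radians off the axis. A picture is of the moment at which its call begins: read the wrist's pose just before it. There is no depth.
- close_job(): hands the job in, once; it reports no verdict.
The state is a dict: "time_s": time; "joints": joint angles; "qd": joint speeds; "joint_torque": joint torques, N m; "tcp_pos": TCP position; "eef_rot": TCP orientation; "contact_force": force on the tool from outside, world axes, zero at the start; "moment": the same for the moment, N m; "gripper_width": finger opening in m.
Only numpy, scipy, OpenCV 4.12 (cv2) and the standard library are available. Lean on these libraries where they do the work, as an engineer would, in place of code of your own. Each camera call takes 0.05 s, during which the arm holds its last target.

## Task

Pick up the steel watch-testing chamber by its black tab, set it down gently in the pocket of the blue dock (either end first) and let go. Then take the black post of the red lever and swing it clockwise (seen from above) until the cap is home and its slip clutch clicks once; stop at that first click, before a second one, and let go with the chamber still lying flat in the dock. Leave the other things on the bench alone.

Things in the scene. Friction and masses are not known exactly. Their poses are not given: they have to be found in the camera images.
- chamber: loose steel block 170 x 84 x 34 mm (x, y, z), about 0.75 kg with all it carries; origin at the centre of its underside, long axis x. On top: a round watch dial at its -x end, a black carrying tab in the middle, and the screw cap with red lever at its +x end (axis at x = +48 mm, y = 0). It balances roughly at the tab.
- tab_grip (a point): grip point in the black tab on the chamber: at x = -14 mm, y = 0, z = 58 mm in the chamber's frame. The tab is 44 mm long (chamber x), 14 mm thick (chamber y), from 34 to 68 mm above the chamber's underside. Axes as the chamber's.
- pivot (a point): point on the cap's vertical axis at the chamber's top face: x = +48 mm, y = 0, z = 34 mm in the chamber's frame; axes as the chamber's. A dark collar (36 mm radius, 8 mm high) and on it the red lever hub (30 mm radius, top 58 mm above the chamber's underside) turn about this axis.
- lever_grip (a point): grip point in the black upright round post at the end of the red lever: 80 mm from the cap's axis, 82 mm above the chamber's underside. Post 18 mm in diameter, from 54 mm (top of the lever bar) to 98 mm above the underside. Site x points outwards along the lever. In the chamber's frame the lever points at 1.309 rad minus joint cap minus joint lever, anticlockwise from chamber +x seen from above.
- cap (a joint): turn of the screw cap (dark collar) in the chamber, rad, growing clockwise seen from above; starts anywhere from 0 to 0.5 and is home against its stop at 0.9. Needs about 0.06 N m. White dots on the collar lie 30 degrees apart: the yellow pointer on the lever's hub starts at the first dot and lies near the second after one click.
- lever (a joint): clutch slip of the lever past the collar, rad, clockwise, 0 at the start. The lever carries the cap along until home; then at about 0.22 N m (2.7 N at the post) the clutch gives, the resistance falling away over a tooth passed at 0.26 (first click); next notch at 0.52, second click at 0.79. It stays where it is left. Turned anticlockwise it unscrews the cap without slip.
- dock: fixed dock: blue plate 200 x 114 mm with a low aluminium fence all round, origin at the centre of its underside on the bench, long axis x. The pocket is 178 x 92 mm, its floor 8 mm above the bench, the fence's top 22 mm above the bench. The chamber lies in it flat with 4 mm play on each side, either way round.
- case: bystander: dark leather watch case 85 x 115 x 40 mm (x, y, z), loose; origin at the centre of its underside
- timepiece: bystander: round brass timepiece, 88 mm diameter, 57 mm high, loose; origin at the centre of its underside
- stand: bystander: small white bell-shaped stand, 48 mm diameter, with an upright green handle, 80 mm high in all, loose; origin at the centre of its underside
Mind the look-alikes: they are no part of the job. Of the things like the dock, leave any that is brown; of the rest the smaller one is meant.

How it is judged (in metres and radians):
On the way, in this order (a step that is already met when the one before it is completed fails the run):
1. the chamber lies flat in the dock's pocket, let go, its cap not yet clicked (x of chamber in the frame of dock between -0.012 and 0.012 m and y of chamber in the frame of dock between -0.012 and 0.012 m and z of chamber in the frame of dock below 0.012 m and angle between chamber's own z axis and vertical below 0.06 rad and angle between the x axis of chamber and the x axis of dock, either way round below 0.12 rad and contact force between each of the fingers, the arm and chamber below 0.1 N and linear speed of chamber below 0.02 m/s and value of joint lever below 0.1 rad), for 0.2 s.
2. the cap is home and the clutch has clicked once (x of chamber in the frame of dock between -0.012 and 0.012 m and y of chamber in the frame of dock between -0.012 and 0.012 m and z of chamber in the frame of dock below 0.012 m and angle between chamber's own z axis and vertical below 0.06 rad and angle between the x axis of chamber and the x axis of dock, either way round below 0.12 rad and value of joint cap above 0.84 rad and value of joint lever between 0.27 and 0.76 rad), for 0.1 s.
At the end, for the whole second after the job is handed in: The chamber lies flat in the dock's pocket (within 12 mm and 0.12 rad of its centre and axis, either way round, tilted under 0.06 rad), released and still; the cap is home (above 0.84 rad) and the lever has clicked exactly once (slip between 0.27 and 0.76 rad) (all of step 2 and contact force between each of the fingers, the arm and chamber below 0.1 N and linear speed of chamber below 0.02 m/s and velocity of joint lever below 0.05 rad/s); the robot touches nothing.
It fails at once if the clutch is driven on to a second click (value of joint lever above 0.785 rad).
It fails at once if the chamber is dropped or slammed into the dock (faster than 0.4 m/s at the pocket) (horizontal distance between chamber and dock below 0.06 m and z of chamber in the frame of dock below 0.03 m and linear speed of chamber above 0.4 m/s).
It fails at once if the leather case, the timepiece or the stand is moved by more than 30 mm or tipped over (distance of any of case, timepiece, stand from where it was at the start of the episode above 0.03 m or angle between any of case, timepiece, stand's own z axis and vertical above 0.5 rad).
It also fails if it takes over 67 s, if anything falls off the work surface, if the arm or the gripper's body presses on something with over 40 N, if the wrist force passes 120 N, or if a joint passes its speed limit or range.

## Working session

There is one attempt and no reset: what is moved stays moved. The work goes in short steps, Python scripts to look and compute and a tool call to move; the robot and the scene stay as the last step left them, time stands still between calls to the robot, and variables do not carry over. Pictures are saved under pics/ and viewed, and the job is handed in when it is done.

Besides the shell and the picture viewer there is one more tool, called after "Request:" by a JSON object that holds its "name" and its "arguments". apply_moves: Moves the arm, as the interface text tells. Its arguments: {"type":"object","properties":{"commands":{"type":"array","items":{"type":"object","properties":{"grip":{"type":"number"},"dp":{"type":"array","items":{"type":"number"}},"yaw":{"type":"number"}}}},"newtons":{"type":"number"}},"required":["commands"]}

```bash
mkdir -p pics; ls
cat > h.py <<'E'
import numpy as np, cv2
from plant import get_state, capture
from scipy.spatial.transform import Rotation as R
def save(n,name):
    c=capture(n); cv2.imwrite(f'pics/{name}.png',c['color'][:,:,::-1]); return c
E
python3 - <<'E'
from h import *
print(get_state())
for n in ['top','side','wrist']:
    c=save(n,n+'0'); print(n,{k:v for k,v in c.items() if k!='color'})
E
```

```text
pics
{'time_s': 0.0, 'joints': array([ 8.44021736e+01,  2.05910946e+01,  6.33724617e-01, -2.08778556e-02,
       -7.01358537e+01, -1.65070955e+01]), 'qd': array([-0.03855976, -0.01565472, -0.02320775, -0.05244283, -0.01461472,
       -0.00601593]), 'joint_torque': array([ 1.87458012e-03, -5.82719529e+01,  2.93049413e+01,  6.99699953e+00,
        7.22914396e-03, -1.47234255e-04]), 'tcp_pos': array([0.2538389 , 0.62492025, 0.22562378]), 'eef_rot': array([ 1.79905042e+02, -7.67309429e-03, -2.21120255e+01]), 'contact_force': array([-0.37596612,  0.11083938, -0.86573718]), 'moment': array([-0.01241984,  0.00145242,  0.01002291]), 'gripper_width': 0.08767370444224791}
top {'camera_matrix': array([[581.03099617,   0.        , 311.9019276 ],
       [  0.        , 581.03099617, 250.3118154 ],
       [  0.        ,   0.        ,   1.        ]]), 'xyz': array([ 0.23304289, -0.06929359,  1.44065266]), 'rotation': array([ 11.01201146,  -0.48097247, -88.76982544])}
side {'camera_matrix': array([[438.78380822,   0.        , 323.1735324 ],
       [  0.        , 438.78380822, 239.28468014],
       [  0.        ,   0.        ,   1.        ]]), 'xyz': array([ 0.29115836, -0.81465045,  0.65386578]), 'rotation': array([ 54.51662368,  -1.23397357, -13.31843314])}
wrist {'camera_matrix': array([[371.64829954,   0.        , 319.22767411],
       [  0.        , 371.64829954, 242.45640695],
       [  0.        ,   0.        ,   1.        ]]), 'T_tool_cam': array([[ 1.15013628e-03,  9.65421621e-01,  2.60690948e-01,
         7.04824934e-02],
       [ 9.99999228e-01, -1.23302707e-03,  1.54418897e-04,
         1.68185525e-04],
       [ 4.70518340e-04,  2.60690570e-01, -9.65422294e-01,
        -1.59006148e-01],
       [ 0.00000000e+00,  0.00000000e+00,  0.00000000e+00,
         1.00000000e+00]])}
```

View pics/top0.png

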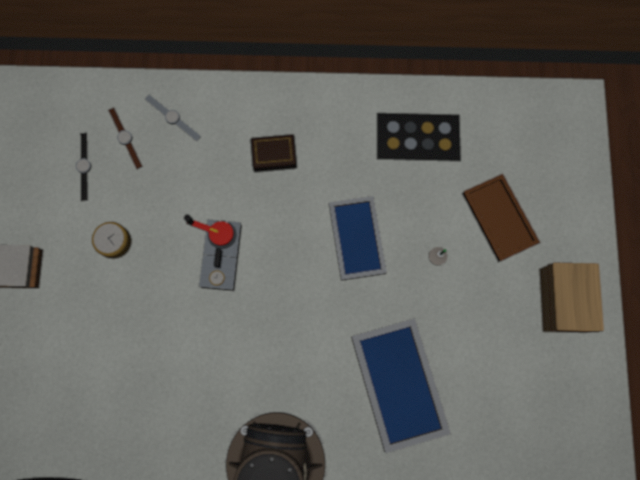

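View pics/side0.png

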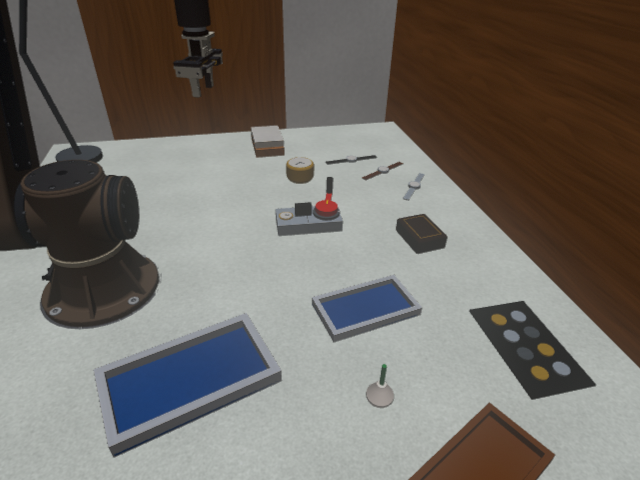

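View pics/wrist0.png

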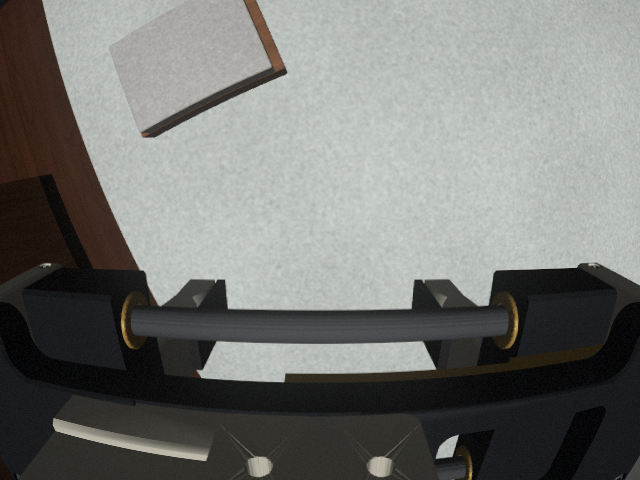

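The top view shows one chamber, at about (221,255). There are three dock-like trays: small blue at (357,238), large blue at (400,385) and brown at (502,217). By the description, the small blue one is the dock. I'll check it in a close crop and measure.

```bash
cat >> h.py <<'E'
def ray(c,uv):
    K=c['camera_matrix']; d=np.array([(uv[0]-K[0,2])/K[0,0],-(uv[1]-K[1,2])/K[1,1],-1.])
    return c['xyz'],R.from_euler('xyz',c['rotation'],degrees=True).as_matrix()@d
def onz(c,uv,z):
    o,d=ray(c,uv); return o+d*(z-o[2])/d[2]
def proj(c,p):
    K=c['camera_matrix']; q=R.from_euler('xyz',c['rotation'],degrees=True).as_matrix().T@(np.asarray(p)-c['xyz'])
    return np.array([K[0,2]+K[0,0]*q[0]/-q[2],K[1,2]-K[1,1]*q[1]/-q[2]])
E
python3 - <<'E'
from h import *
c=capture('top'); im=c['color'][:,:,::-1].copy()
a=cv2.resize(im[190:310,160:280],None,fx=4,fy=4,interpolation=cv2.INTER_CUBIC)
b=cv2.resize(im[180:300,300:420],None,fx=4,fy=4,interpolation=cv2.INTER_CUBIC)
cv2.imwrite('pics/crop1.png',np.hstack([a,b])[:, :800] if 0 else cv2.resize(np.hstack([a,b]),(800,400)))
hsv=cv2.cvtColor(im,cv2.COLOR_BGR2HSV)
blue=cv2.inRange(hsv,(105,120,40),(130,255,255))
for k in cv2.findContours(blue,0,2)[0]:
    if cv2.contourArea(k)>300:
        r=cv2.minAreaRect(k); print('blue',r)
        P=np.array([onz(c,p,.008)[:2] for p in cv2.boxPoints(r)]); print(P.round(4),P.mean(0),[np.linalg.norm(P[i]-P[i-1]) for i in range(2)])
red=cv2.inRange(hsv,(0,180,90),(8,255,255))|cv2.inRange(hsv,(172,180,90),(180,255,255))
for k in cv2.findContours(red,0,2)[0]:
    if cv2.contourArea(k)>30: print('red',cv2.contourArea(k),cv2.minAreaRect(k))
print(hsv[200:300:8,200:244:4].tolist()[5:9])
E
```

```text
blue ((400.2595520019531, 384.4824523925781), (105.81236267089844, 51.80573272705078), 73.61045837402344)
[[ 0.2893 -0.1987]
 [ 0.3275 -0.3204]
 [ 0.0894 -0.3888]
 [ 0.0537 -0.2705]] [ 0.18997196 -0.29462279] [np.float64(0.2463434463419524), np.float64(0.12760986345546027)]
blue ((357.2423095703125, 237.27447509765625), (67.32307434082031, 34.36162567138672), 80.7538833618164)
[[ 0.6264 -0.1315]
 [ 0.643  -0.218 ]
 [ 0.4716 -0.2455]
 [ 0.4557 -0.1608]] [ 0.54916768 -0.18895175] [np.float64(0.17319300254551317), np.float64(0.08808595449626491)]
red 436.0 ((212.5, 233.0), (22.0, 39.0), 90.0)
[[[42, 10, 130], [50, 7, 116], [105, 19, 80], [1, 188, 125], [1, 201, 137], [1, 201, 137], [1, 198, 138], [2, 200, 126], [150, 16, 47], [109, 22, 93], [40, 8, 102]], [[48, 10, 130], [102, 12, 104], [103, 23, 101], [105, 20, 101], [105, 20, 51], [120, 7, 39], [98, 15, 66], [105, 22, 91], [105, 20, 100], [109, 22, 94], [53, 8, 121]], [[48, 10, 130], [107, 18, 101], [103, 19, 95], [105, 21, 95], [0, 8, 31], [0, 0, 19], [105, 18, 86], [105, 15, 101], [105, 22, 91], [105, 14, 73], [48, 10, 131]], [[45, 8, 124], [105, 21, 98], [103, 23, 99], [105, 22, 93], [165, 17, 30], [100, 17, 45], [107, 23, 100], [105, 20, 100], [105, 20, 100], [90, 4, 67], [45, 8, 129]]]
```

View pics/crop1.png

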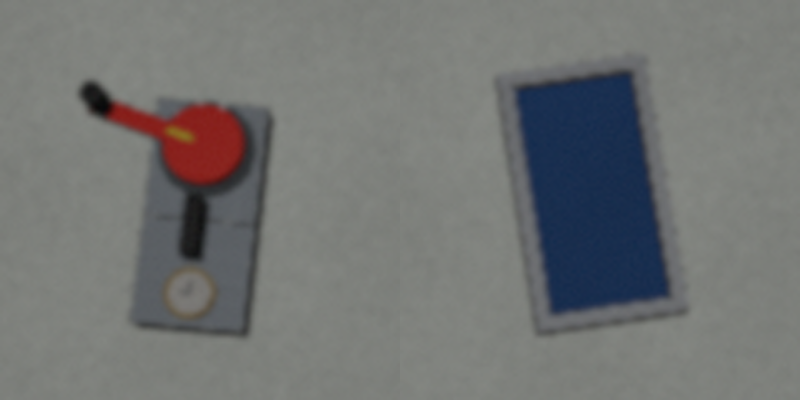

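The crop confirms it. The small blue pocket measures about 173 x 88 mm as seen, against a nominal 178 x 92, and the large one is about 246 mm long. Next I'll measure the chamber.

Run:
```python
from h import *
c=capture('top'); s=capture('side')
f=lambda u,v:(160+(u)/3.3333-.4,190+v/3.3333-.4)
hub=onz(c,f(203,145),.058); dial=onz(c,f(190,292),.035); tab=onz(c,f(193.5,226),.068)
print('hub',hub,'dial',dial,'tab',tab)
C=[onz(c,f(*p),.034) for p in [(157,98),(272,110),(247,335),(130,323)]]
for p in C: print(p.round(4))
print('cen',np.mean(C,0))
v=hub-dial; print('yaw',np.degrees(np.arctan2(v[1],v[0])),np.linalg.norm(v[:2]))
for a,b in [(3,0),(2,1)]:
    v=C[b]-C[a];print(np.degrees(np.arctan2(v[1],v[0])),np.linalg.norm(v[:2]))
post=onz(c,f(93,92),.09); v=post-hub; print('post',post,np.degrees(np.arctan2(v[1],v[0])),np.linalg.norm(v[:2]))
im=s['color'][:,:,::-1]
cv2.imwrite('pics/crop2.png',cv2.resize(im[160:260,250:370],(720,600),interpolation=cv2.INTER_CUBIC))
```

```text
hub [0.53984714 0.14831901 0.058     ] dial [0.43460319 0.15576386 0.035     ] tab [0.4778195  0.15049517 0.068     ]
[0.5803 0.1882 0.034 ]
[0.5731 0.1021 0.034 ]
[0.4041 0.1127 0.034 ]
[0.4109 0.1984 0.034 ]
cen [0.49209574 0.15037464 0.034     ]
yaw -4.046305139714835 0.10550693700050276
-3.447960115977421 0.1696713928698653
-3.611743834172437 0.16939034641049489
post [0.56981496 0.22404589 0.09      ] 68.40953002838725 0.08144096159404864
```

View pics/crop2.png

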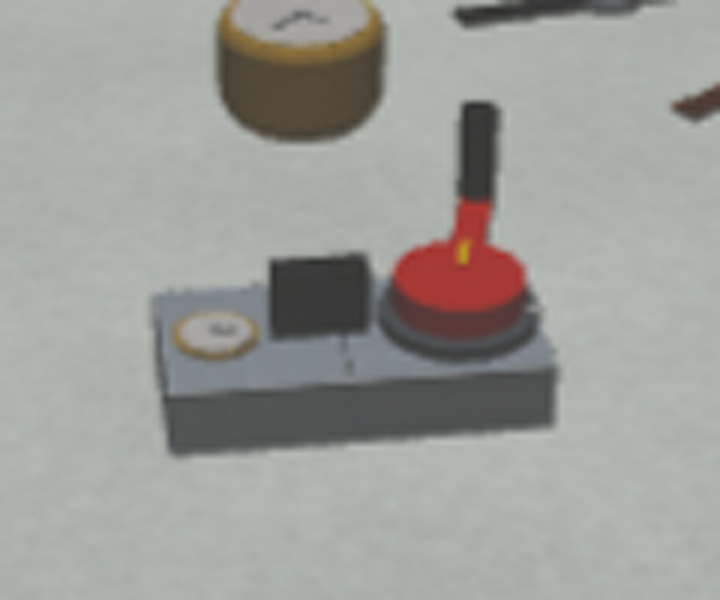

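```bash
cat >> h.py <<'E'
def move(x,y,z,yaw):
    s=get_state(); M=R.from_euler('xyz',s['eef_rot'],degrees=True).as_matrix()
    d=M.T@(np.array([x,y,z])-s['tcp_pos'])*1000
    w=np.arctan2(M[1,0],M[0,0]); a=(w-np.radians(yaw)+np.pi)%(2*np.pi)-np.pi
    print('dp',d.round(1),'yaw',round(a,4),'t',s['time_s'],'rot',s['eef_rot'].round(2),'pos',s['tcp_pos'].round(4),'F',s['contact_force'].round(2),'w',round(s['gripper_width'],4))
E
python3 -c "
from h import *
move(.478,.1505,.2,-3.6)"
```

```text
dp [386.2 355.5  26.5] yaw -0.323 t 0.3 rot [179.97  -0.   -22.1 ] pos [0.254  0.6252 0.2262] F [-1.49  0.13  0.45] w 0.088
```

Request:
{"name": "apply_moves", "arguments": {"commands": [{"grip": 1,"dp": [43,39,3],"yaw": -0.03},{"grip": 1,"dp": [86,79,6],"yaw": -0.07},{"grip": 1,"dp": [129,118,9],"yaw": -0.11},{"grip": 1,"dp": [172,158,12],"yaw": -0.15},{"grip": 1,"dp": [215,197,15],"yaw": -0.19},{"grip": 1,"dp": [257,237,18],"yaw": -0.23},{"grip": 1,"dp": [300,276,21],"yaw": -0.27},{"grip": 1,"dp": [343,316,24],"yaw": -0.31},{"grip": 1,"dp": [386,355,26],"yaw": -0.323},{"grip": 1,"dp": [386,355,26],"yaw": -0.323},{"grip": 1,"dp": [386,355,26],"yaw": -0.323}]}}

```text
time_s: 1.68
tcp_pos: [0.4781, 0.151, 0.2006]
eef_rot: [-180.0, -0.0, -3.7]
contact_force: [0.0, 0.1, 0.1]
gripper_width: 0.0876
```

```bash
python3 -c "
from h import *
move(.478,.1505,.1,-3.6)
save('wrist','w1')"
```

```text
dp [-1.000e-01  5.000e-01  1.006e+02] yaw -0.0013 t 1.675 rot [-1.7999e+02 -1.0000e-02 -3.6700e+00] pos [0.4781 0.151  0.2006] F [0.03 0.1  0.12] w 0.0876
```

View pics/w1.png

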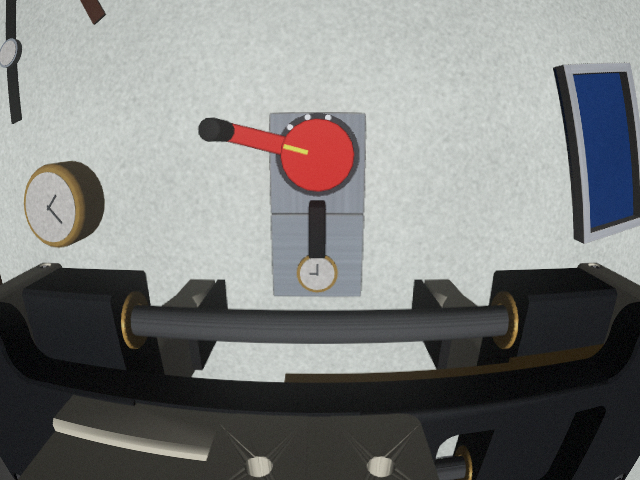

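The wrist view shows the chamber upright in the picture, with the hub at (317,153), the tab at (317,229) and the dial at (317,272). It is well aligned with the jaws. I'll cross-check the numbers.

```bash
cat >> h.py <<'E'
def wonz(c,s,uv,z):
    K=c['camera_matrix']; x=(uv[0]-K[0,2])/K[0,0]; y=(uv[1]-K[1,2])/K[1,1]; r=np.hypot(x,y)
    k=np.sin(r)/max(r,1e-9); d=np.array([x*k,-y*k,-np.cos(r)])
    M=R.from_euler('xyz',s['eef_rot'],degrees=True).as_matrix(); T=c['T_tool_cam']
    o=M@T[:3,3]+s['tcp_pos']; d=M@T[:3,:3]@d
    return o+d*(z-o[2])/d[2]
E
python3 - <<'E'
from h import *
s=get_state(); c=capture('wrist')
im=c['color'][:,:,::-1]
hsv=cv2.cvtColor(im,cv2.COLOR_BGR2HSV)
for n,uv,z in [('hub',(317.5,153),.058),('dial',(317,272.5),.035),('tab far',(317.5,201.5),.068),('tabnear',(316.5,258),.068),('c1',(270,113),.034),('c2',(366,113),.034),('c3',(361.5,296),.034),('c4',(274,296),.034),('post',(209,130),.098)]:
    print(n,wonz(c,s,uv,z).round(4))
b=cv2.inRange(hsv,(105,120,40),(130,255,255))
k=max(cv2.findContours(b,0,2)[0],key=cv2.contourArea)
q=cv2.approxPolyDP(k,6,True)[:,0]; print(q.tolist())
print([wonz(c,s,p,.008)[:2].round(4).tolist() for p in q])
E
```

```text
hub [0.5415 0.1489 0.058 ]
dial [0.4322 0.1564 0.035 ]
tab far [0.5034 0.1512 0.068 ]
tabnear [0.4566 0.155  0.068 ]
c1 [0.5792 0.188  0.034 ]
c2 [0.574  0.1049 0.034 ]
c3 [0.4052 0.1155 0.034 ]
c4 [0.4103 0.199  0.034 ]
post [0.5657 0.2249 0.098 ]
[[619, 73], [574, 75], [591, 227], [633, 214]]
[[0.641, -0.2177], [0.6276, -0.1398], [0.4528, -0.1699], [0.4665, -0.2482]]
```

Request:
{"name": "apply_moves", "arguments": {"commands": [{"grip": 1,"dp": [1,0,30],"yaw": 0},{"grip": 0.6,"dp": [1,0,70],"yaw": 0},{"grip": 0.5,"dp": [1,0,110],"yaw": 0},{"grip": 0.5,"dp": [1,0,135],"yaw": 0},{"grip": 0.5,"dp": [1,0,150],"yaw": 0},{"grip": 0.5,"dp": [1,0,158],"yaw": 0},{"grip": 0.5,"dp": [1,0,160],"yaw": 0},{"grip": 0.5,"dp": [1,0,160],"yaw": 0}]}}

```text
time_s: 2.78
tcp_pos: [0.4794, 0.1515, 0.0412]
eef_rot: [-180.0, -0.1, -3.6]
contact_force: [0.6, 0.2, 0.3]
gripper_width: 0.044
```

```bash
python3 -c "
from h import *
move(.479,.1515,.0405,-3.6)
save('wrist','w2')"
```

```text
dp [-0.4  0.1  0.7] yaw 0.0003 t 2.775 rot [-1.7996e+02 -5.0000e-02 -3.5800e+00] pos [0.4794 0.1515 0.0412] F [0.63 0.21 0.32] w 0.044
```

View pics/w2.png

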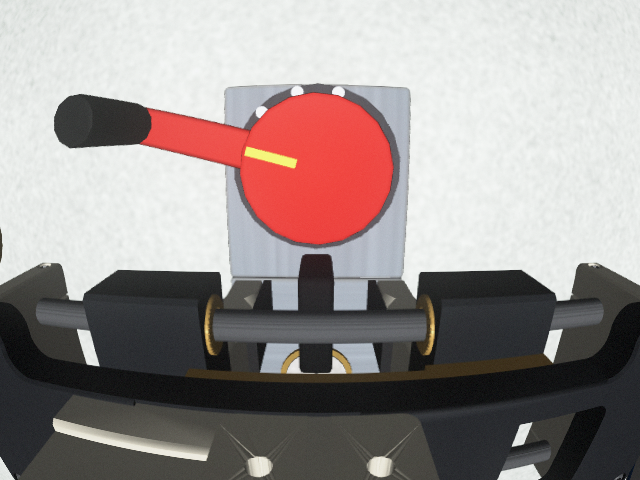

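The jaws sit either side of the tab at about (316,310). Next: close and lift.

Request:
{"name": "apply_moves", "arguments": {"commands": [{"grip": 0.3,"dp": [0,0,0],"yaw": 0},{"grip": 0,"dp": [0,0,0],"yaw": 0},{"grip": 0,"dp": [0,0,0],"yaw": 0},{"grip": 0,"dp": [0,0,0],"yaw": 0},{"grip": 0,"dp": [0,0,-2],"yaw": 0},{"grip": 0,"dp": [0,0,-10],"yaw": 0},{"grip": 0,"dp": [0,0,-25],"yaw": 0},{"grip": 0,"dp": [0,0,-45],"yaw": 0},{"grip": 0,"dp": [0,0,-60],"yaw": 0},{"grip": 0,"dp": [0,0,-70],"yaw": 0},{"grip": 0,"dp": [0,0,-70],"yaw": 0}], "newtons": 45}}

```text
time_s: 4.2
tcp_pos: [0.4794, 0.1514, 0.1114]
eef_rot: [-179.9, -0.1, -3.6]
contact_force: [0.3, 0.8, -8.8]
gripper_width: 0.0136
```

```bash
python3 -c "
from h import *
move(.5384,-.1913,.111,9.4)
save('side','s2');save('wrist','w3')"
```

```text
dp [8.040e+01 3.383e+02 1.000e-01] yaw -0.2269 t 4.2 rot [-1.7993e+02 -7.0000e-02 -3.6000e+00] pos [0.4794 0.1514 0.1114] F [ 0.28  0.8  -8.76] w 0.0136
```

View pics/s2.png

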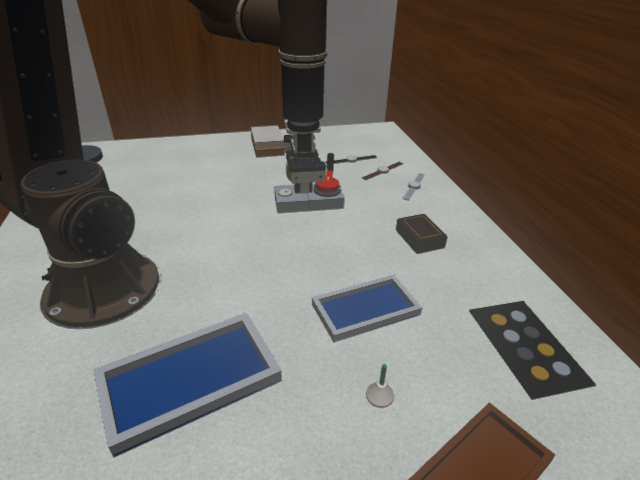

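View pics/w3.png

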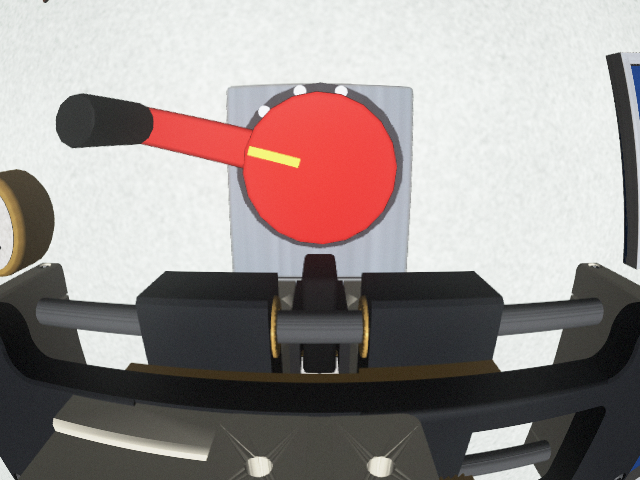

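The chamber hangs level from the tab, its edges symmetric about column 319, and the wrist force is -8.8 N. I'll refine the dock pose from both fixed cameras and the chamber's offset in the hand.

Run:
```python
from h import *
def rect(P):
    P=np.array(P); r=cv2.minAreaRect((P[:,:2]*1e4).astype(np.float32)); return np.array(r[0])/1e4,np.array(r[1])/1e4,r[2]
for n in ['top','side']:
    c=capture(n); im=c['color'][:,:,::-1].copy(); hsv=cv2.cvtColor(im,cv2.COLOR_BGR2HSV)
    b=cv2.inRange(hsv,(105,120,30),(130,255,255))
    p0=proj(c,(.549,-.189,.008)); print(n,p0)
    for k in cv2.findContours(b,0,cv2.CHAIN_APPROX_NONE)[0]:
        if cv2.contourArea(k)>300 and cv2.pointPolygonTest(k,p0.tolist(),False)>0:
            print('floor',rect([onz(c,p,.008) for p in k[:,0]]))
            q=cv2.approxPolyDP(k,5,True)[:,0]
            print([onz(c,p,.008)[:2].round(4).tolist() for p in q])
            print([onz(c,p,.022)[:2].round(4).tolist() for p in q])
    x,y=p0.astype(int); w=70 if n=='side' else 60
    cv2.imwrite(f'pics/d_{n}.png',cv2.resize(im[y-60:y+60,x-w:x+w],None,fx=5,fy=5,interpolation=cv2.INTER_CUBIC)); print(x-w,y-60)
s=get_state(); c=capture('wrist')
dz=.0702
for nme,uv,z in [('hub',(320,166),.058),('c1',(227,88),.034),('c2',(413,88),.034)]:
    p=wonz(c,s,uv,z+dz); M=R.from_euler('xyz',s['eef_rot'],degrees=True).as_matrix(); print(nme,(M.T@(p-s['tcp_pos'])*1000).round(1))
```

```text
top [357.22093236 236.96761428]
floor (array([ 0.5490209 , -0.18866025]), array([0.17268115, 0.08621597]), 9.973653793334961)
[[0.641, -0.2134], [0.6259, -0.1344], [0.4589, -0.1616], [0.4734, -0.244]]
[[0.6371, -0.212], [0.6221, -0.1337], [0.4567, -0.1607], [0.4711, -0.2423]]
297 176
side [367.44261303 305.93566021]
floor (array([ 0.54647178, -0.18383164]), array([0.16883042, 0.07677918]), 10.02248764038086)
[[0.6359, -0.2047], [0.6222, -0.1336], [0.4578, -0.1605], [0.4694, -0.2326]]
[[0.6284, -0.2179], [0.615, -0.1484], [0.4541, -0.1747], [0.4655, -0.2453]]
297 245
hub [ 62.3   0.6 -18.4]
c1 [ 97.  -40.7   5.5]
c2 [97.1 41.9  5.5]
```

View pics/d_top.png

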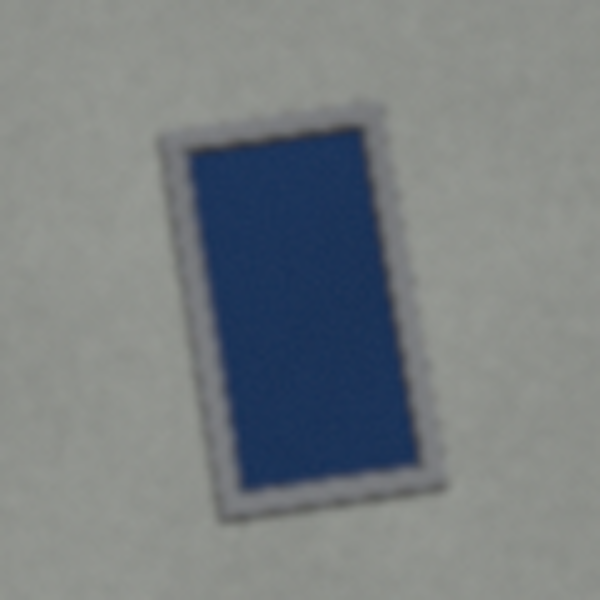

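View pics/d_side.png

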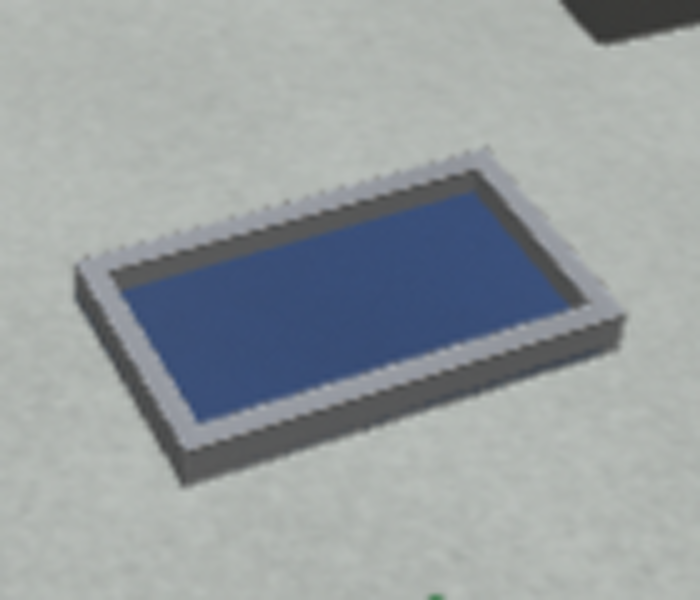

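Run:
```python
from h import *
for n,o,C in [('top',(297,176),[(222,514),(443,484),(382,105),(161,135)]),('side',(297,245),[(77,266),(187,447),(625,315),(485,152)])]:
    c=capture(n); P=np.array([onz(c,(o[0]+u/5-.4,o[1]+v/5-.4),.022) for u,v in C])
    print(n,P[:,:2].round(4).tolist(),'cen',P.mean(0).round(4))
    for a,b in [(0,3),(1,2)]:
        v=P[b]-P[a]; print(np.linalg.norm(v),np.degrees(np.arctan2(v[1],v[0])))
    print(np.linalg.norm(P[0]-P[1]),np.linalg.norm(P[2]-P[3]))
    # inner top-edge/floor
c=capture('side'); o=(297,245)
I=[onz(c,(o[0]+u/5-.4,o[1]+v/5-.4),.022) for u,v in [(110,272),(200,422),(582,303),(478,172)]]
print('inner',np.round(I,4).tolist(),np.mean(I,0))
```

```text
top [[0.4404, -0.1485], [0.4579, -0.2576], [0.6516, -0.2272], [0.6332, -0.1154]] cen [ 0.5458 -0.1872  0.022 ]
0.1955669227186198 9.76109632541593
0.19608427044292515 8.931656099768912
0.11048758437666534 0.11332128303016997
side [[0.4373, -0.1552], [0.4572, -0.2618], [0.6509, -0.2305], [0.6315, -0.1208]] cen [ 0.5442 -0.1921  0.022 ]
0.19725805404281704 10.055416987543191
0.19620036818368386 9.200348359744229
0.10844002275372212 0.1113628785732583
inner [[0.4499, -0.1616, 0.022], [0.4653, -0.2505, 0.022], [0.6363, -0.2202, 0.022], [0.6235, -0.1331, 0.022]] [ 0.54377196 -0.19136382  0.022     ]
```

```bash
python3 -c "
from h import *
move(.475,-.040,.15,9.4)"
```

```text
dp [  8.1 190.9 -39.8] yaw -0.2269 t 4.6 rot [ 1.7996e+02  4.0000e-02 -3.6000e+00] pos [0.4789 0.151  0.1101] F [ 0.64 -0.31 -7.85] w 0.0137
```

Request:
{"name": "apply_moves", "arguments": {"commands": [{"grip": 0,"dp": [0,5,-8],"yaw": -0.01},{"grip": 0,"dp": [1,20,-18],"yaw": -0.03},{"grip": 0,"dp": [2,45,-30],"yaw": -0.07},{"grip": 0,"dp": [4,75,-38],"yaw": -0.11},{"grip": 0,"dp": [6,105,-40],"yaw": -0.15},{"grip": 0,"dp": [7,135,-40],"yaw": -0.18},{"grip": 0,"dp": [8,160,-40],"yaw": -0.21},{"grip": 0,"dp": [8,180,-40],"yaw": -0.227},{"grip": 0,"dp": [8,189,-40],"yaw": -0.227},{"grip": 0,"dp": [8,191,-40],"yaw": -0.227},{"grip": 0,"dp": [8,191,-40],"yaw": -0.227},{"grip": 0,"dp": [8,191,-40],"yaw": -0.227}]}}

```text
time_s: 6.1
tcp_pos: [0.4752, -0.0395, 0.1506]
eef_rot: [-180.0, -0.0, 9.4]
contact_force: [-0.7, -0.1, -8.2]
gripper_width: 0.0138
```

```bash
python3 -c "
from h import *
move(.475,-.040,.15,9.4)
save('wrist','w4')"
```

```text
dp [-0.3  0.5  0.6] yaw 0.0008 t 6.1 rot [-1.80e+02 -1.00e-02  9.44e+00] pos [ 0.4752 -0.0395  0.1506] F [-0.66 -0.1  -8.16] w 0.0138
```

View pics/w4.png

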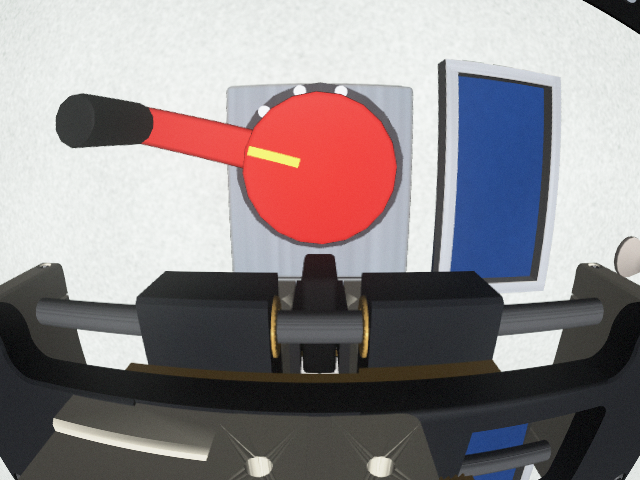

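The dock is fully visible at right: fence top at (445,62), (560,76) and (545,290), blue floor between about (460,75) and (550,280). The chamber hasn't shifted in the grip.

Run:
```python
from h import *
s=get_state(); c=capture('wrist'); im=c['color'][:,:,::-1].copy()
cv2.imwrite('pics/w4c.png',cv2.resize(im[50:300,420:580],None,fx=2.4,fy=2.4,interpolation=cv2.INTER_CUBIC))
hsv=cv2.cvtColor(im,cv2.COLOR_BGR2HSV)
b=cv2.inRange(hsv,(105,120,30),(130,255,255)); b[300:]=0
k=max(cv2.findContours(b,0,cv2.CHAIN_APPROX_NONE)[0],key=cv2.contourArea)[:,0]
W=np.array([wonz(c,s,p,.008) for p in k])
r=cv2.minAreaRect((W[:,:2]*1e4).astype(np.float32)); print('floor',r)
q=cv2.approxPolyDP(k[:,None],5,True)[:,0]
for p in q: print(p,wonz(c,s,p,.008).round(4),wonz(c,s,p,.022).round(4))
```

```text
floor ((5458.7646484375, -1904.8017578125), (1785.78564453125, 871.34130859375), 9.861872673034668)
[459  76] [ 0.626  -0.1332  0.008 ] [ 0.6222 -0.1283  0.022 ]
[451 271] [ 0.4577 -0.1628  0.008 ] [ 0.4618 -0.1566  0.022 ]
[529 275] [ 0.4658 -0.2479  0.008 ] [ 0.4694 -0.2377  0.022 ]
[543  88] [ 0.6409 -0.2177  0.008 ] [ 0.6364 -0.2089  0.022 ]
```

View pics/w4c.png

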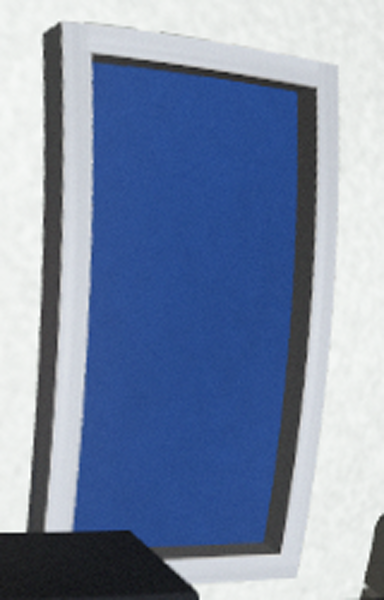

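```bash
python3 -c "
from h import *
move(.5325,-.190,.09,9.7)"
```

```text
dp [ 31.9 157.9  60.6] yaw -0.0044 t 6.2 rot [-180.     -0.      9.45] pos [ 0.4751 -0.0395  0.1506] F [ 0.1   1.25 -9.03] w 0.0136
```

Request:
{"name": "apply_moves", "arguments": {"commands": [{"grip": 0,"dp": [2,8,0],"yaw": 0},{"grip": 0,"dp": [6,28,2],"yaw": 0},{"grip": 0,"dp": [12,58,8],"yaw": 0},{"grip": 0,"dp": [18,90,15],"yaw": 0},{"grip": 0,"dp": [24,120,25],"yaw": -0.004},{"grip": 0,"dp": [29,142,35],"yaw": -0.004},{"grip": 0,"dp": [31,154,45],"yaw": -0.004},{"grip": 0,"dp": [32,158,54],"yaw": -0.004},{"grip": 0,"dp": [32,158,60],"yaw": -0.004},{"grip": 0,"dp": [32,158,61],"yaw": -0.004},{"grip": 0,"dp": [32,158,61],"yaw": -0.004}]}}

```text
time_s: 7.58
tcp_pos: [0.5326, -0.1901, 0.0899]
eef_rot: [180.0, -0.0, 9.7]
contact_force: [0.7, -0.4, -8.3]
gripper_width: 0.0142
```

```bash
python3 -c "
from h import *
move(.5325,-.190,.05,9.7)
save('wrist','w5')
s=save('side','s5')
cv2.imwrite('pics/s5c.png',cv2.resize(s['color'][220:370,260:460,::-1],(800,600)))"
```

```text
dp [-0.1 -0.2 39.9] yaw -0.0002 t 7.575 rot [ 1.7999e+02 -3.0000e-02  9.6900e+00] pos [ 0.5326 -0.1901  0.0899] F [ 0.71 -0.44 -8.29] w 0.0142
```

View pics/w5.png

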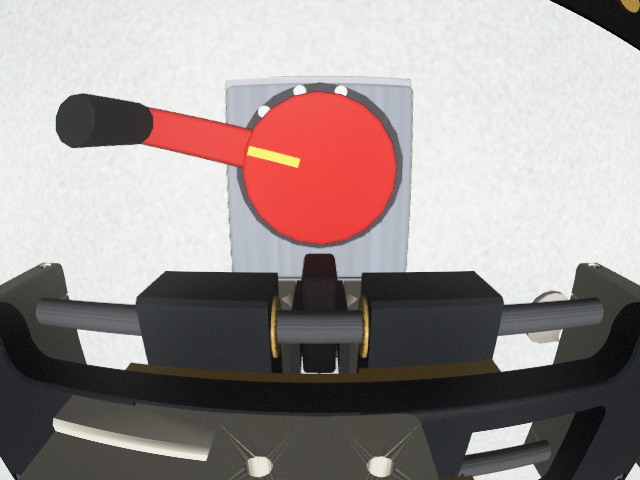

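View pics/s5c.png

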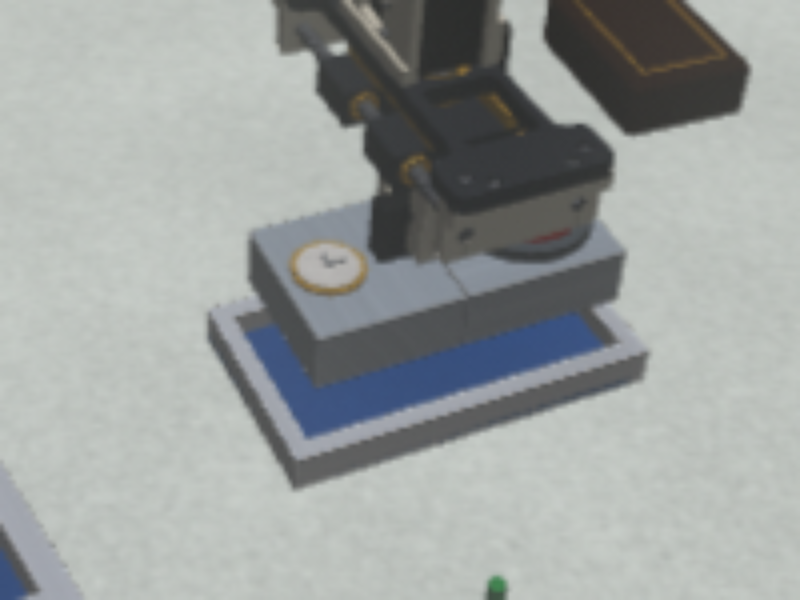

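Run:
```python
from h import *
s=get_state(); c=capture('wrist'); im=c['color'][:,:,::-1]
cv2.imwrite('pics/w5c.png',cv2.resize(im[65:115,210:430],(800,182),interpolation=cv2.INTER_CUBIC))
M=R.from_euler('xyz',s['eef_rot'],degrees=True).as_matrix()
for uv,z in [((226,81),.022),((319,76),.022),((411,79),.022),((227,88),.083),((413,88),.083)]:
    print(uv,(M.T@(wonz(c,s,uv,z)-s['tcp_pos'])*1000).round(1))
```

```text
(226, 81) [111.6 -57.   68.2]
(319, 76) [1.127e+02 1.000e-01 6.820e+01]
(411, 79) [112.9  56.5  68.2]
(227, 88) [ 97.2 -41.    7.2]
(413, 88) [97.3 42.4  7.2]
```

View pics/w5c.png

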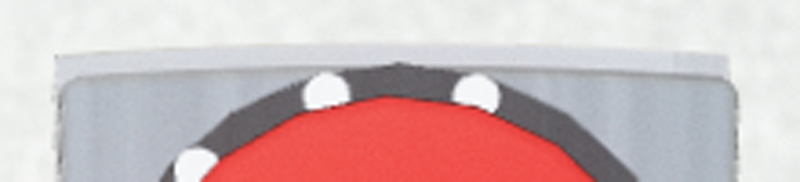

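Request:
{"name": "apply_moves", "arguments": {"commands": [{"grip": 0,"dp": [0,-0.7,6],"yaw": 0},{"grip": 0,"dp": [0,-0.7,14],"yaw": 0},{"grip": 0,"dp": [0,-0.7,22],"yaw": 0},{"grip": 0,"dp": [0,-0.7,28],"yaw": 0},{"grip": 0,"dp": [0,-0.7,33],"yaw": 0},{"grip": 0,"dp": [0,-0.7,37],"yaw": 0},{"grip": 0,"dp": [0,-0.7,39],"yaw": 0},{"grip": 0,"dp": [0,-0.7,40],"yaw": 0},{"grip": 0,"dp": [0,-0.7,40],"yaw": 0}]}}

```text
time_s: 8.85
tcp_pos: [0.5324, -0.19, 0.0497]
eef_rot: [180.0, -0.0, 9.6]
contact_force: [0.1, 0.6, -8.4]
gripper_width: 0.0137
```

```bash
python3 -c "
from h import *
move(.5325,-.190,.049,9.7)
s=save('side','s6')
cv2.imwrite('pics/s6c.png',cv2.resize(s['color'][220:370,260:460,::-1],(800,600)))"
```

```text
dp [0.1 0.1 0.7] yaw -0.0011 t 8.85 rot [ 1.80e+02 -1.00e-02  9.64e+00] pos [ 0.5324 -0.19    0.0497] F [ 0.14  0.59 -8.36] w 0.0137
```

View pics/s6c.png

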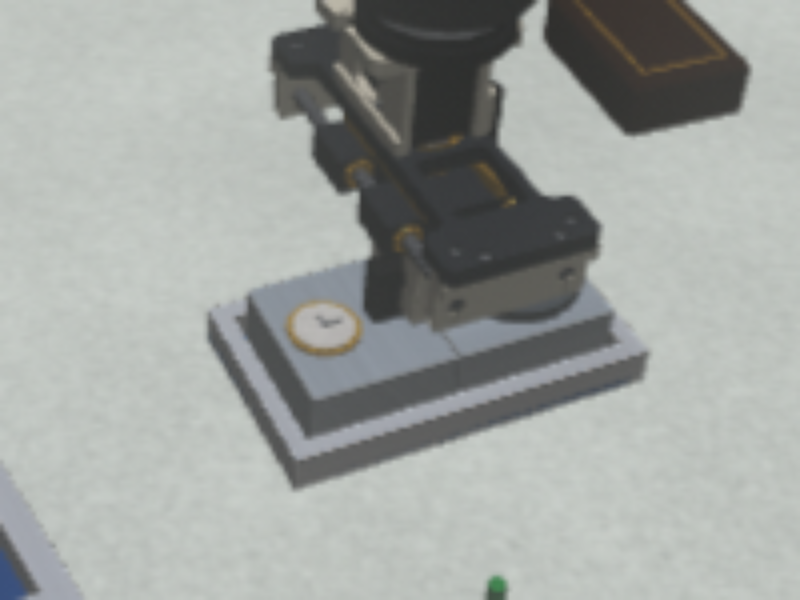

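The chamber is inside the fence and still carried (-8.4 N). I'll lower it the last bit.

Request:
{"name": "apply_moves", "arguments": {"commands": [{"grip": 0,"dp": [0,0,0.5],"yaw": 0},{"grip": 0,"dp": [0,0,1],"yaw": 0},{"grip": 0,"dp": [0,0,1.3],"yaw": 0},{"grip": 0,"dp": [0,0,1.3],"yaw": 0}]}}

```text
time_s: 9.4
tcp_pos: [0.5324, -0.19, 0.0488]
eef_rot: [180.0, -0.0, 9.6]
contact_force: [-2.3, 1.4, -0.7]
gripper_width: 0.0137
```

Weight is off the arm (-0.7 N). Next: release and lift.

Request:
{"name": "apply_moves", "arguments": {"commands": [{"grip": 0.3,"dp": [0,0,0],"yaw": 0},{"grip": 0.45,"dp": [0,0,0],"yaw": 0},{"grip": 0.5,"dp": [0,0,0],"yaw": 0},{"grip": 0.5,"dp": [0,0,-5],"yaw": 0},{"grip": 0.5,"dp": [0,0,-20],"yaw": 0},{"grip": 0.5,"dp": [0,0,-45],"yaw": 0},{"grip": 0.5,"dp": [0,0,-75],"yaw": 0},{"grip": 0.5,"dp": [0,0,-100],"yaw": 0},{"grip": 0.5,"dp": [0,0,-110],"yaw": 0},{"grip": 0.5,"dp": [0,0,-110],"yaw": 0},{"grip": 0.5,"dp": [0,0,-110],"yaw": 0}]}}

```text
time_s: 10.78
tcp_pos: [0.5317, -0.1898, 0.1573]
eef_rot: [-180.0, 0.1, 9.6]
contact_force: [-0.1, 0.5, 0.2]
gripper_width: 0.0437
```

```bash
python3 -c "
from h import *
move(.5325,-.190,.16,9.7)
save('wrist','w7')
save('side','s7')"
```

```text
dp [ 0.8  0.3 -2.7] yaw -0.0013 t 10.775 rot [-1.7997e+02  8.0000e-02  9.6300e+00] pos [ 0.5317 -0.1898  0.1573] F [-0.11  0.53  0.16] w 0.0437
```

View pics/w7.png

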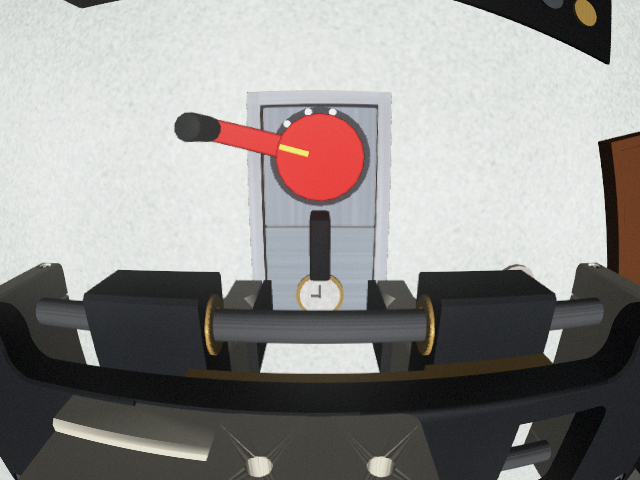

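View pics/s7.png

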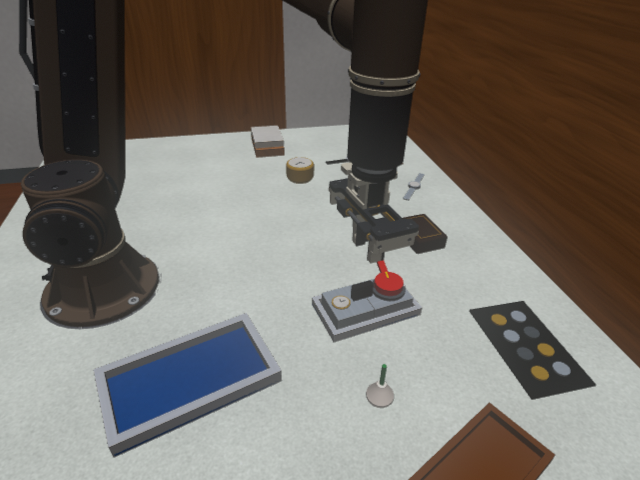

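The chamber lies flat in the pocket, hub at (320,157), post top at about (187,127). Next I'll locate the hub and post and check joint 6.

Run:
```python
from h import *
s=get_state(); c=capture('wrist'); im=c['color'][:,:,::-1]
print(s['joints'].round(1), s['eef_rot'].round(2), s['tcp_pos'])
cv2.imwrite('pics/w7c.png',cv2.resize(im[85:225,150:400],(800,448),interpolation=cv2.INTER_CUBIC))
hsv=cv2.cvtColor(im,cv2.COLOR_BGR2HSV)
red=cv2.inRange(hsv,(0,150,90),(8,255,255))|cv2.inRange(hsv,(172,150,90),(180,255,255)); red[:90]=0;red[220:]=0;red[:,:150]=0;red[:,400:]=0
op=cv2.morphologyEx(red,cv2.MORPH_OPEN,np.ones((41,41),np.uint8))
k=max(cv2.findContours(cv2.morphologyEx(red,cv2.MORPH_OPEN,cv2.getStructuringElement(2,(45,45))),0,2)[0],key=cv2.contourArea)
e=cv2.fitEllipse(k); print(e); hub=wonz(c,s,e[0],.066); print('hub',hub)
for uv in [(184,127),(187,127)]:
    p=wonz(c,s,uv,.106); v=p-hub; print('post',p,np.degrees(np.arctan2(v[1],v[0])),np.linalg.norm(v[:2]))
```

```text
[  0.2  13.5 -18.9  -0.  -57.7  99.4] [-1.7997e+02  1.1000e-01  9.6300e+00] [ 0.53172167 -0.18989161  0.15719132]
((328.593505859375, 158.82785034179688), (64.97513580322266, 88.89783477783203), 13.015742301940918)
hub [ 0.59250338 -0.18618477  0.066     ]
post [ 0.60046477 -0.09868872  0.106     ] 84.80089442790016 0.08785750958275522
post [ 0.60064877 -0.10058394  0.106     ] 84.56436113836006 0.0859874957017448
```

View pics/w7c.png

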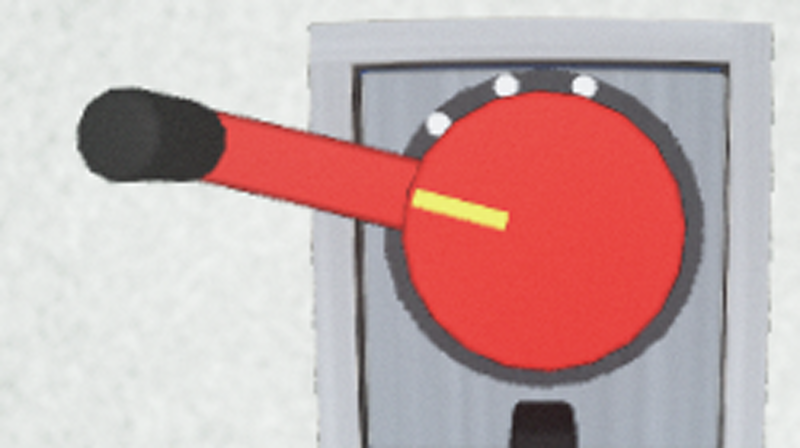

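Run:
```python
from h import *
s=get_state(); c=capture('wrist')
hub=wonz(c,s,(320.4,157.4),.066); p=wonz(c,s,(186.9,127.2),.106); v=p-hub
print(hub,p,np.degrees(np.arctan2(v[1],v[0])),np.linalg.norm(v[:2]))
move(.6007,-.1003,.16,-95.4)
```

```text
[ 0.59262283 -0.18064041  0.066     ] [ 0.60062969 -0.10051705  0.106     ] 84.29328404489607 0.08052243839402755
dp [ 82.8 -76.9  -2.7] yaw 1.8332 t 10.975 rot [-1.7998e+02  9.0000e-02  9.6400e+00] pos [ 0.532  -0.1899  0.1574] F [ 0.17 -0.66 -0.09] w 0.0439
```

Request:
{"name": "apply_moves", "arguments": {"commands": [{"grip": 0.5,"dp": [8,-8,-3],"yaw": 0.1},{"grip": 0.5,"dp": [18,-17,-3],"yaw": 0.28},{"grip": 0.5,"dp": [28,-26,-3],"yaw": 0.46},{"grip": 0.5,"dp": [38,-35,-3],"yaw": 0.64},{"grip": 0.5,"dp": [48,-44,-3],"yaw": 0.82},{"grip": 0.5,"dp": [57,-53,-3],"yaw": 1.0},{"grip": 0.5,"dp": [66,-61,-3],"yaw": 1.18},{"grip": 0.5,"dp": [74,-69,-3],"yaw": 1.36},{"grip": 0.5,"dp": [80,-74,-3],"yaw": 1.54},{"grip": 0.5,"dp": [83,-77,-3],"yaw": 1.7},{"grip": 0.5,"dp": [83,-77,-3],"yaw": 1.833},{"grip": 0.5,"dp": [83,-77,-3],"yaw": 1.833}]}}

```text
time_s: 12.48
tcp_pos: [0.6011, -0.1001, 0.1607]
eef_rot: [179.9, -0.0, -95.3]
contact_force: [0.1, -0.5, -0.1]
gripper_width: 0.0439
```

Run:
```python
from h import *
move(.6007,-.1003,.071,-95.5)
save('wrist','w8')
```

```text
dp [ 0.2  0.3 89.7] yaw 0.003 t 12.475 rot [ 1.7995e+02 -1.0000e-02 -9.5330e+01] pos [ 0.6011 -0.1001  0.1607] F [ 0.15 -0.49 -0.09] w 0.0439
```

View pics/w8.png

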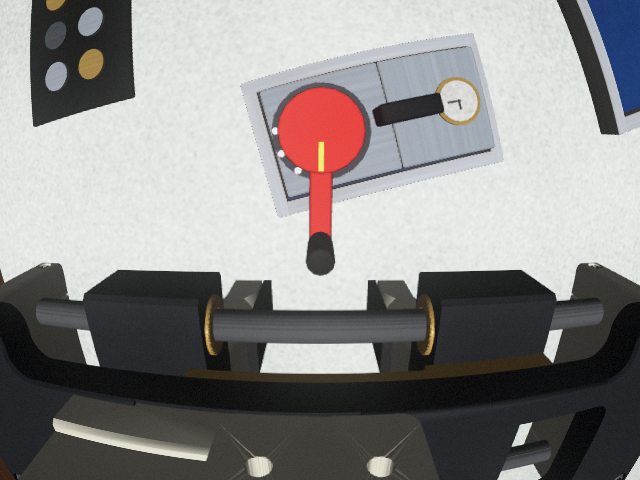

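The lever is aligned with the tool: hub at (321,128), post top at about (320,261), centred between the fingers.

Run:
```python
from h import *
s=get_state(); c=capture('wrist')
print(wonz(c,s,(320,262),.106), wonz(c,s,(321,128),.066))
move(.6007,-.1003,.071,-95.5)
```

```text
[ 0.6009404  -0.10033385  0.106     ] [ 0.59286953 -0.1811556   0.066     ]
dp [ 0.1  0.4 89.9] yaw 0.005 t 12.575 rot [ 1.7997e+02 -1.0000e-02 -9.5210e+01] pos [ 0.6011 -0.1002  0.1609] F [-1.36  0.58 -0.42] w 0.0439
```

Request:
{"name": "apply_moves", "arguments": {"commands": [{"grip": 0.6,"dp": [0,0,15],"yaw": 0},{"grip": 0.6,"dp": [0,0,35],"yaw": 0},{"grip": 0.6,"dp": [0,0,55],"yaw": 0},{"grip": 0.6,"dp": [0,0,72],"yaw": 0},{"grip": 0.6,"dp": [0,0,84],"yaw": 0},{"grip": 0.6,"dp": [0,0,89],"yaw": 0},{"grip": 0.6,"dp": [0,0,89],"yaw": 0}]}}

```text
time_s: 13.45
tcp_pos: [0.6013, -0.1002, 0.0722]
eef_rot: [180.0, -0.0, -95.4]
contact_force: [0.8, -0.6, -0.7]
gripper_width: 0.0529
```

Run:
```python
from h import *
save('wrist','w9')
move(.6007,-.1003,.071,-95.5)
```

```text
dp [0.2 0.9 1.6] yaw 0.0022 t 13.5 rot [-179.97   -0.    -95.37] pos [ 0.6016 -0.1001  0.0726] F [ 0.14 -0.47 -0.25] w 0.053
```

View pics/w9.png

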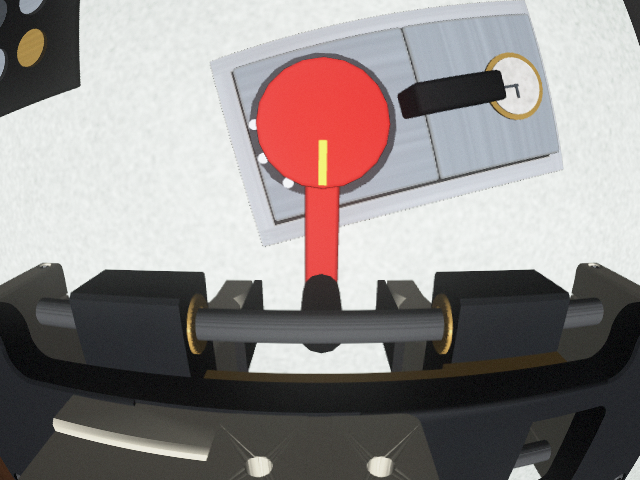

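Request:
{"name": "apply_moves", "arguments": {"commands": [{"grip": 0.3,"dp": [0,0.4,0.5],"yaw": 0},{"grip": 0,"dp": [0,0.4,0.5],"yaw": 0},{"grip": 0,"dp": [0,0.4,0.5],"yaw": 0},{"grip": 0,"dp": [0,0.4,0.5],"yaw": 0}], "newtons": 15}}

```text
time_s: 14.0
tcp_pos: [0.6009, -0.1001, 0.0719]
eef_rot: [-180.0, 0.0, -95.4]
contact_force: [-0.8, -0.2, -0.2]
gripper_width: 0.0182
```

Run:
```python
from h import *
move(.6007,-.1003,.071,-95.5)
```

```text
dp [0.2 0.2 0.9] yaw 0.002 t 14.0 rot [-179.99    0.    -95.39] pos [ 0.6009 -0.1001  0.0719] F [-0.75 -0.18 -0.16] w 0.0182
```

Gripped: the opening is 18.2 mm on an 18 mm post. Next is the first part of the arc.

Request:
{"name": "apply_moves", "arguments": {"commands": [{"grip": 0,"dp": [0.1,-4.8,0],"yaw": 0.06},{"grip": 0,"dp": [0.7,-10.4,0],"yaw": 0.13},{"grip": 0,"dp": [1.6,-15.9,0],"yaw": 0.2},{"grip": 0,"dp": [2.9,-21.3,0],"yaw": 0.27},{"grip": 0,"dp": [4.6,-26.7,0],"yaw": 0.34},{"grip": 0,"dp": [6.6,-31.9,0],"yaw": 0.41},{"grip": 0,"dp": [9.0,-36.9,0],"yaw": 0.48},{"grip": 0,"dp": [11.8,-41.8,0],"yaw": 0.55},{"grip": 0,"dp": [14.9,-46.5,0],"yaw": 0.62},{"grip": 0,"dp": [18.3,-50.9,0],"yaw": 0.69},{"grip": 0,"dp": [22.0,-55.1,0],"yaw": 0.76},{"grip": 0,"dp": [22.0,-55.1,0],"yaw": 0.76}]}}

```text
time_s: 15.5
tcp_pos: [0.6535, -0.1277, 0.0717]
eef_rot: [180.0, -0.0, -138.9]
contact_force: [-1.9, -1.2, 0.8]
gripper_width: 0.0176
```

Run:
```python
from h import *
s=get_state();print(s['contact_force'],s['moment'])
save('wrist','w10')
P=np.array([.5928,-.1803]);v=s['tcp_pos'][:2]-P;print(np.linalg.norm(v),np.degrees(np.arctan2(v[1],v[0])))
t=np.radians(5); 
move(P[0]+.08*np.cos(t),P[1]+.08*np.sin(t),s['tcp_pos'][2],-175)
```

```text
[-1.88917931 -1.21187134  0.79441218] [-0.56120629  0.23515903  0.02131921]
0.08036591475797521 40.90689497806339
dp [ 15.7 -47.    0. ] yaw 0.6307 t 15.55 rot [ 1.7999e+02 -4.0000e-02 -1.3886e+02] pos [ 0.6534 -0.1276  0.0717] F [-0.73 -1.01  0.45] w 0.0173
```

View pics/w10.png

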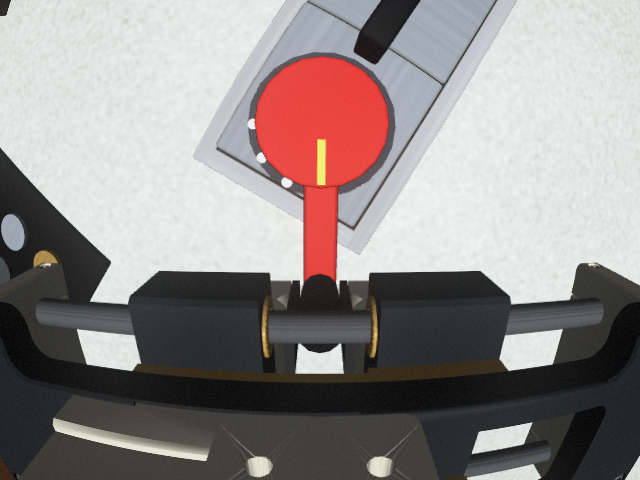

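The dots are still in the same place relative to the pointer ((287,183), (262,157)), so there is no slip yet. θ is about 41° and home is near 33°. Next I'll go past home to a slip of about 0.42.

Request:
{"name": "apply_moves", "arguments": {"commands": [{"grip": 0,"dp": [0.1,-4.0,0],"yaw": 0.05},{"grip": 0,"dp": [0.4,-8.0,0],"yaw": 0.1},{"grip": 0,"dp": [0.9,-12.0,0],"yaw": 0.15},{"grip": 0,"dp": [1.6,-15.9,0],"yaw": 0.2},{"grip": 0,"dp": [2.5,-19.8,0],"yaw": 0.25},{"grip": 0,"dp": [3.6,-23.6,0],"yaw": 0.3},{"grip": 0,"dp": [4.8,-27.4,0],"yaw": 0.35},{"grip": 0,"dp": [6.3,-31.2,0],"yaw": 0.4},{"grip": 0,"dp": [8.0,-34.8,0],"yaw": 0.45},{"grip": 0,"dp": [9.8,-38.4,0],"yaw": 0.5},{"grip": 0,"dp": [12.2,-42.5,0],"yaw": 0.56},{"grip": 0,"dp": [12.2,-42.5,0],"yaw": 0.56}]}}

```text
time_s: 17.05
tcp_pos: [0.6728, -0.167, 0.0719]
eef_rot: [180.0, 0.1, -170.9]
contact_force: [1.1, -0.8, 0.5]
gripper_width: 0.0178
```

Run:
```python
from h import *
s=get_state();print(s['contact_force'],s['moment'])
save('wrist','w11')
P=np.array([.5928,-.1803]);v=s['tcp_pos'][:2]-P;print(np.linalg.norm(v),np.degrees(np.arctan2(v[1],v[0])))
```

```text
[ 1.11520844 -0.79737178  0.45468125] [ 0.06684428 -0.50065133 -0.01768183]
0.08108050251986795 9.431257776028222
```

View pics/w11.png

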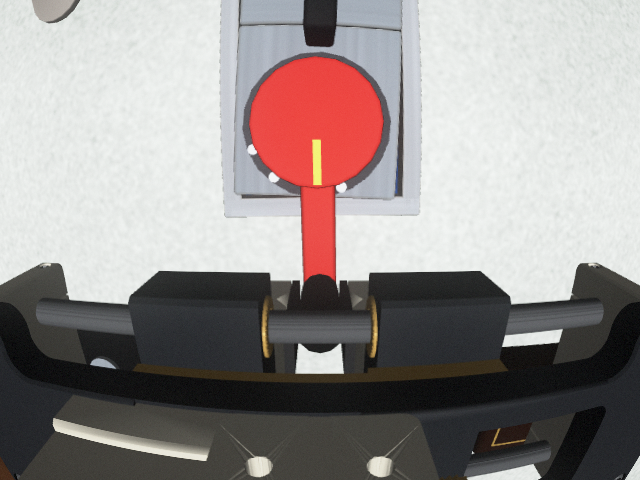

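The clutch has passed its first tooth: the first dot now shows at (342,188), to the right of the pointer at (317,180), i.e. about 0.36–0.41 rad of slip. I'll add a little margin and then let go.

Request:
{"name": "apply_moves", "arguments": {"commands": [{"grip": 0,"dp": [0.1,-3.2,0],"yaw": 0.04},{"grip": 0,"dp": [0.3,-6.4,0],"yaw": 0.08},{"grip": 0,"dp": [0.3,-6.4,0],"yaw": 0.08},{"grip": 0,"dp": [0.3,-6.4,0],"yaw": 0.08}]}}

```text
time_s: 17.6
tcp_pos: [0.6736, -0.1737, 0.072]
eef_rot: [-180.0, 0.1, -175.6]
contact_force: [2.4, 0.5, 0.8]
gripper_width: 0.0174
```

Request:
{"name": "apply_moves", "arguments": {"commands": [{"grip": 0.25,"dp": [0,0,0],"yaw": 0},{"grip": 0.4,"dp": [0,0,0],"yaw": 0},{"grip": 0.5,"dp": [0,0,0],"yaw": 0},{"grip": 0.5,"dp": [0,0,-5],"yaw": 0},{"grip": 0.5,"dp": [0,0,-20],"yaw": 0},{"grip": 0.5,"dp": [0,0,-45],"yaw": 0},{"grip": 0.5,"dp": [0,0,-75],"yaw": 0},{"grip": 0.5,"dp": [0,0,-90],"yaw": 0},{"grip": 0.5,"dp": [0,0,-100],"yaw": 0},{"grip": 0.5,"dp": [0,0,-100],"yaw": 0},{"grip": 0.5,"dp": [0,0,-100],"yaw": 0}]}}

```text
time_s: 18.98
tcp_pos: [0.6725, -0.1735, 0.1706]
eef_rot: [180.0, -0.1, -175.6]
contact_force: [0.3, 0.2, -0.0]
gripper_width: 0.0438
```

Run:
```python
from h import *
s=get_state();print(s['contact_force'],s['tcp_pos'],s['eef_rot'])
save('wrist','w12')
s=save('side','s12')
cv2.imwrite('pics/s12c.png',cv2.resize(s['color'][220:370,260:460,::-1],(800,600)))
```

```text
[ 0.32260622  0.16258342 -0.02279503] [ 0.67251413 -0.17351567  0.17060602] [ 1.79978272e+02 -9.59053156e-02 -1.75606232e+02]
```

View pics/w12.png

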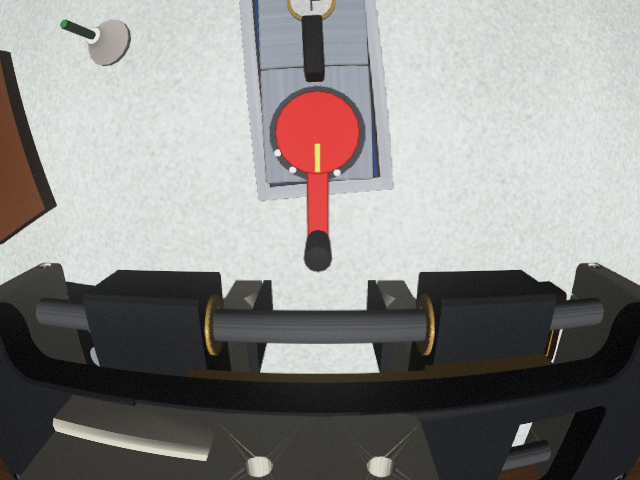

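View pics/s12c.png

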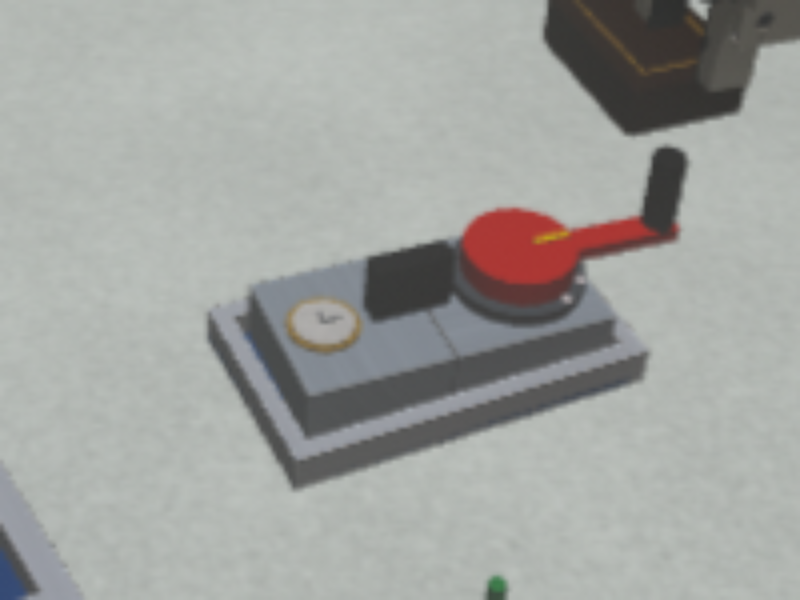

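Released. The pointer ends at (317,172), with dots at (337,173), (292,170) and (277,153). I'll quantify the slip and the chamber's yaw.

Run:
```python
from h import *
s=get_state(); c=capture('wrist'); im=c['color'][:,:,::-1]
cv2.imwrite('pics/w12c.png',cv2.resize(im[0:270,230:410],None,fx=2.2,fy=2.2,interpolation=cv2.INTER_CUBIC))
hub=wonz(c,s,(317.5,130),.066)
ang=lambda p:np.degrees(np.arctan2(p[1]-hub[1],p[0]-hub[0]))
L=ang(wonz(c,s,(318,251),.106)); print('hub',hub,'lever',L, ang(wonz(c,s,(317.5,172),.066)))
for uv in [(337,173),(292.5,170),(277.5,153)]:
    p=wonz(c,s,uv,.05); print('dot',np.linalg.norm((p-hub)[:2]),ang(p),'slip if first',np.radians(ang(p)-L))
a=wonz(c,s,(271,187),.042)
for n,A,B,z in [('split',(260,67),(369,65),.042),('end',(269,185),(378,179),.042),('fence',(261,200),(392,189),.022)]:
    v=wonz(c,s,B,z)-wonz(c,s,A,z); print(n,np.degrees(np.arctan2(v[1],v[0]))%180-90,np.linalg.norm(v))
```

```text
hub [ 0.59286262 -0.18109213  0.066     ] lever 4.758322964557528 4.435355905120423
dot 0.03488662554768548 29.14806232178073 slip if first 0.4256812554867903
dot 0.03489492051865929 -28.21444142194899 slip if first -0.5754833020288669
dot 0.03418014923108934 -56.93228213588909 slip if first -1.0767041765504006
split 5.355607107451945 0.08376087747325431
end 7.706607744904247 0.08515342810596967
fence 9.404929739386631 0.11065747011012177
```

View pics/w12c.png

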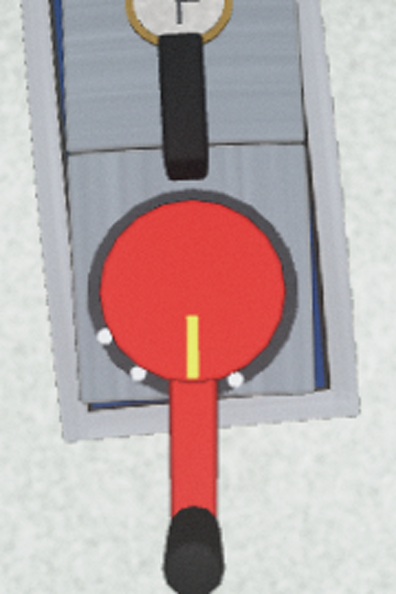

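The slip is about 0.43–0.45 rad, the implied cap angle is about 0.90, and the chamber's yaw is about 3° (0.05 rad) off the dock's. The gripper is clear of everything, so I'll hand in.

```bash
python3 -c "
from plant import *
s=get_state();print(s['time_s'],s['contact_force'],abs(s['qd']).max());print(close_job())"
```

```text
19.125 [-0.53820491 -0.12813485  0.29376141] 0.21042898771557145
the job is handed in; nothing more can be done
None
```

I put the chamber in the small blue dock, let it go, swung the red lever clockwise past home and one click, released it, and handed the job in at 19.1 s. No verdict was reported.

**Placing:** I gripped the chamber by its tab and lowered it until the wrist read almost no weight, then let go. It lay flat in the pocket.

**Clutch:** The collar dots give a slip of about 0.43–0.45 rad (allowed 0.27–0.76). From the lever and chamber angles, the cap works out at about 0.90 rad, which is home.

**Chamber at the end:** It lay flat inside the fence. Swinging the lever turned it about 3° (0.05 rad) within the pocket's play, under the 0.12 limit. I measured this from two chamber edges that disagreed by about 2°.

**Gripper and other things:** The gripper hung clear above the lever, with wrist force at noise level. I kept away from the case, timepiece and stand, but did not re-measure where they stood.

**What disagreed:** My early top-camera estimate of the lever angle (72°) differed from the later wrist one (75°), so I used the wrist value. The dock's position varied by a few millimetres between cameras, and I settled it with a wrist-camera check just above the pocket.

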